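Index the vial carrier to the reading station and latch it

TASK

Push the vial carrier along its rail, away from the loading end, until it clicks into the detent at the reading station beside the label reader, without running past that station. Then swing the latch arm fully across the rail behind the carrier so that it cannot slide back. Do not disturb the bottle, the two loose vials and the blister card beside the rail.

Things in the scene. Friction and masses are not known exactly. Their poses are not given: they have to be found in the camera images.
- track: Fixed rail unit on the desk: white base 85 x 460 x 10 mm, aluminium rail (top at 24 mm) along its y. Origin on the desk under the rail's centre line; x points away from the robot, y from the loading end to the far end. Spans y = -245 to +215 mm, end stops 40 mm high. Label reader (white box on a post) at x = 72..112, y = 0..60 mm, top at 110 mm. Heights here and below are above the desk.
- carrier (a joint): Slide of the vial carrier along track +y (m): 0 loading end (its centre at track y = -170 mm), 0.200 reading station, 0.300 the station after it. White block 70 mm wide (x), 92 long (y), at heights 30 to 52 mm, captive on the rail, six vials fixed in it (tops at 86 mm). About 1 N of friction, stays where left. Its detent: see station.
- push_face (a point): Centre of the rear face (towards track -y) of the carrier's upright aluminium push plate, 64 mm wide, 6 mm thick, from 30 to 85 mm high; the point is 65 mm high, on the centre line, 52 mm behind the carrier's centre. At the reading station this face is at track y = -22 mm.
- station (a point): Reading station on the rail: track (0, +30, 30) mm, under the seated carrier's middle. Two steel ribs cross the rail 9 mm either side; a spring ball under the carrier's middle rides over the first with about 8 to 11 N (from 17 to 9 mm short), then drops between them (1.5 mm of play); the same force again would push it on past. A like rib pair lies 100 mm farther on.
- latch (a joint): Angle (rad) of the steel latch arm about an upright axis at track x = -85, y = -32 mm. 0: arm points to track -y, beside the rail; it starts near there. Grows anticlockwise seen from above to its stop at 1.571: arm along track +x, 3 mm behind the seated carrier's push plate. Arm 115 mm long, 14 wide, 46 to 54 mm high. Light friction keeps it where left; it strikes a carrier in its way.
- latch_post (a point): Centre of the top of the upright grey post on the latch arm, by which it is pushed (about 0.6 N): 14 mm in diameter, from 54 to 94 mm high, 90 mm from the pivot.
- bottle: Loose white bottle, 44 mm in diameter, 134 mm high, standing on the desk on the robot's side of the rail; origin at the centre of its underside. A bystander.
- loose_vial_a: Loose small vial, 22 mm in diameter, 47 mm high, standing on the desk beyond the rail; origin at the centre of its underside. A bystander.
- loose_vial_b: Another loose vial of the same size beyond the rail; origin at the centre of its underside. A bystander.
- blister_card: Loose blister card, 42 x 95 x 5 mm, flat on the desk on the robot's side of the rail; origin at the centre of its underside. A bystander.

How it is judged:
By the outcome, as a careful person would: the job done as asked, in the order asked, and still so for the second after the job is handed in, with the robot touching nothing.
It also fails if it takes over 58 s, if anything falls off the work surface, if the arm or the gripper's body presses on something with over 40 N, if the wrist force passes 120 N, or if a joint passes its speed limit or range.

ROBOT

A 6-joint arm with a two-finger parallel gripper is mounted at the origin on a cart in front of the work surface, level with it; the furniture and walls round the work are solid. World frame = base frame: x ahead of the robot, y to its left, z up, the work surface at z = 0. Lengths are in m, angles in rad, forces in N, time in s.
With the tool pointing down it reaches from about 0.35 to 0.975 m from the base axis. Payload 4.9 kg.
Tool frame: the origin (TCP) lies midway between the tips of the shut fingers; the grasp point (between the pads) lies 19 mm behind it; z points along the fingers, y is the line along which they close (so a half turn about z gives the same grasp; the last joint's range is limited). The gripper opens to 85 mm and grips with 20 to 120 N. Pads are 22 mm wide; open, the fingers measure 114 mm over their backs; the gripper's body (76 mm by 85 mm) begins 54 mm behind the grasp point. The pads swing forward as they close: fully open they stand 13 mm farther back than shut.
Start: joints at [1.195, 0.053, 1.613, -0, 1.476, -0.119], TCP at [0.159, 0.604, 0.231] pointing down, gripper open.
Joint ranges: [-3.01, 3.01], [-1.01, 2.22], [0.06, 2.58], [-1.02, 4.17], [0.09, 2.62], [-3.14, 3.14]. Speed limits (rad/s): [2.57, 2.57, 3.14, 3.14, 3.14, 3.14].

INTERFACE

Orientations are given as a unit quaternion [w, x, y, z].
In Python, from plant import manip, cams, job_done gives the robot as it stands (manip), with the cameras (cams) and the job as plain functions.
- The arm moves only by the shell command python3 shift.py 'ROWS'. ROWS is a JSON object whose key "offsets" holds a list of rows, 1 to 5 of them, each of 7 numbers: the opening from 0.0 (shut) to 1.0 (fully open), then dx, dy, dz in m, then a rotation vector rx, ry, rz in rad; each row shifts and turns the commanded pose from where the row before left it, along the tool's axes as they then stand; what a row does not reach is not made up. A row lasts 1/8 s, in which the tool goes at most 0.0625 m and 0.188 rad, less where a joint would pass 70% of its speed; a pose out of reach is approached as far as the arm can. The fingers move at their own pace and stop on an object; the grip force is fixed at half the most. Time passes only in rows, so rows that do not move let the fingers close. It prints the time, the measured TCP pose, the force, the opening and the grip force at its end. Input that does not fit is refused with a message, and nothing moves.
- manip.state(): the state, without advancing time (a new reading comes with each control period).
- cams.grab_frame(name): name is "side" or "top"; returns the picture (400x640x3 uint8, red, green, blue); there is no depth.
- cams.camera_params(name): a dict with "intrinsics" (3x3 intrinsics, pixels), "xyz" and "orientation" of the camera in the world. Camera axes: x right, y down, z forward; pixel columns grow to the right and rows downward; lengths in m; the calibration is good to about 2 mm. A picture is of the moment at which its call begins. camera_params takes no time and is no camera call.
- job_done(): hands the job in; it is judged then, once.
The state is a dict: "time": time; "joint_pos": joint angles; "joint_vel": joint speeds; "joint_efforts": joint torques, N m; "tool_pos": TCP position; "tool_rot": TCP orientation; "contact_force": force on the tool from outside, world axes, zero at the start; "ft_torque": the same for the moment, N m; "gripper_width": opening from 0.0 (shut) to 1.0 (fully open); "grasp_force": force on a finger pad.
Only numpy, scipy, OpenCV 4.12 (cv2) and the standard library are available. Lean on these libraries where they do the work, as an engineer would, in place of code of your own. Each camera call takes 0.05 s, during which the arm holds its last target. There are 200 camera calls.

## Working session

There is one attempt and no reset: what is moved stays moved. The work goes in short steps, Python scripts to look and compute and a shell command to move; the robot and the scene stay as the last step left them, time stands still between calls to the robot, and variables do not carry over. Pictures are saved under pics/ and viewed, at most 10 in all, crops included, and the job is handed in when it is done.

```bash
ls; mkdir -p pics
python3 - <<'E'
from plant import manip, cams, job_done
import cv2
for n in("top","side"):
    cv2.imwrite(f"pics/{n}0.png",cams.grab_frame(n)[:,:,::-1]); print(cams.camera_params(n))
s=manip.state();print(s)
E
```

```text
pics
plant.py
shift.py
{'intrinsics': array([[399.08771027,   0.        , 318.99589452],
       [  0.        , 399.08771027, 199.15819884],
       [  0.        ,   0.        ,   1.        ]]), 'xyz': array([0.46379907, 0.0522483 , 1.11574143]), 'orientation': array([ 0.04994631, -0.69533388,  0.71620072, -0.03275184])}
{'intrinsics': array([[421.82699246,   0.        , 314.19766542],
       [  0.        , 421.82699246, 193.37365127],
       [  0.        ,   0.        ,   1.        ]]), 'xyz': array([ 0.46756646, -0.79492649,  0.50753806]), 'orientation': array([-0.53856182,  0.84011447, -0.05656413,  0.03097337])}
{'time': 0.1, 'joint_pos': array([ 1.19499475e+00,  5.32928510e-02,  1.61415408e+00, -1.87097325e-05,
        1.47598709e+00, -1.19028525e-01]), 'joint_vel': array([-0.00127941, -0.00037554, -0.00145628,  0.00189755, -0.00168266,
        0.00093326]), 'joint_efforts': array([-1.23297345e-04, -3.94901383e+01, -3.71365607e+01, -1.62516071e-04,
        3.88324013e-03, -5.82368202e-06]), 'tool_pos': array([0.15854062, 0.60397932, 0.23018627]), 'tool_rot': array([-2.16445340e-04,  1.28033174e-01,  9.91769458e-01, -8.94927053e-04]), 'contact_force': array([-0.48234712,  0.3428145 , -0.12857974]), 'ft_torque': array([0.02191245, 0.0063567 , 0.04658712]), 'grasp_force': 0.0, 'gripper_width': 0.9994624207370375}
```

View pics/top0.png

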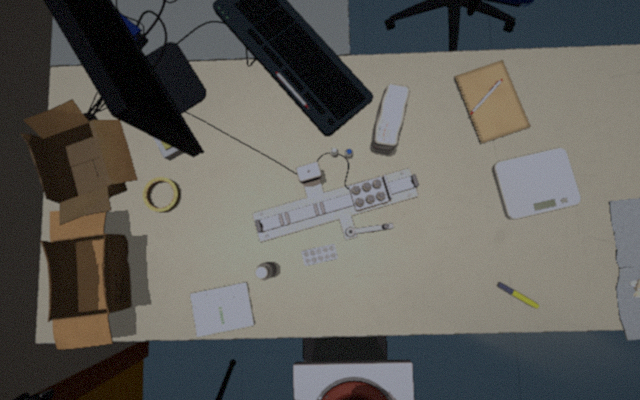

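View pics/side0.png

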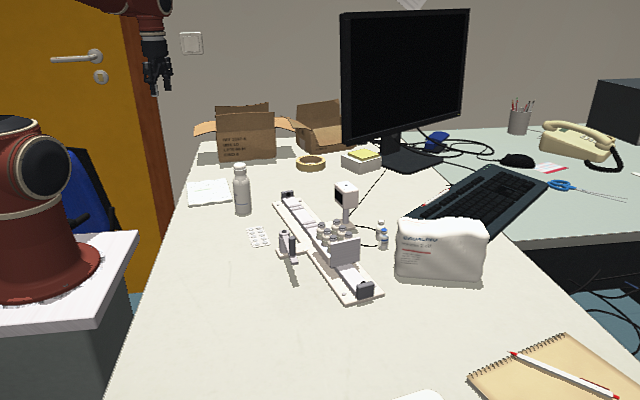

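The top view shows the rail from the loading end at (417,180) to the far end at (255,228). The carrier is at (370,192), the latch pivot at (350,232) with its post at (388,226), the reader at (310,172), the bottle at (265,270), the card at (320,255) and the vials at (335–350,153). I'll zoom in for precise corners.

Run:
```python
import cv2
a=cv2.imread("pics/top0.png")[140:250,240:430]
cv2.imwrite("pics/topc.png",cv2.resize(a,None,fx=4.2,fy=4.2,interpolation=cv2.INTER_CUBIC))
a=cv2.imread("pics/side0.png")[165:310,225:400]
cv2.imwrite("pics/sidec.png",cv2.resize(a,None,fx=4,fy=4,interpolation=cv2.INTER_CUBIC))
```

```text
(no output)
```

View pics/topc.png

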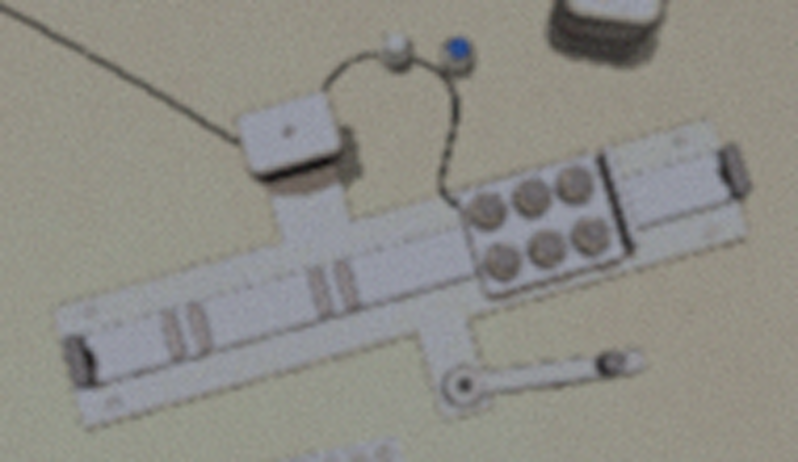

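View pics/sidec.png

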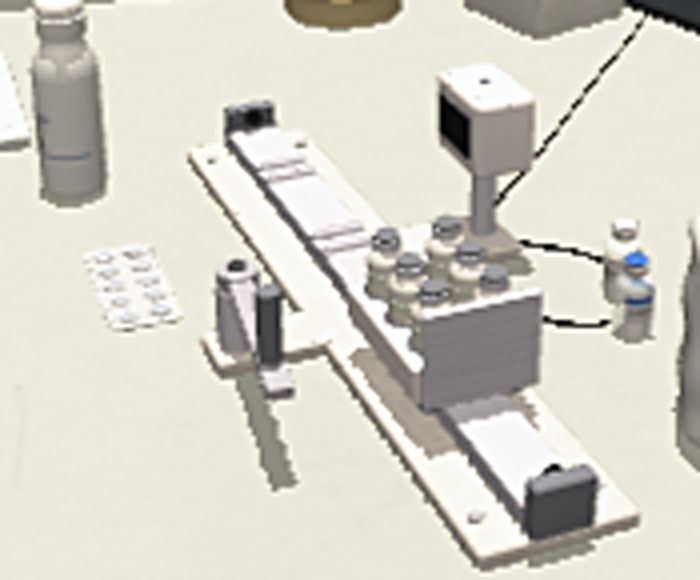

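```bash
cat > h.py <<'E'
import numpy as np
from plant import manip, cams, job_done
from scipy.spatial.transform import Rotation as R
def q(o): return R.from_quat([o[1],o[2],o[3],o[0]])
def ray(n,uv,z):
    p=cams.camera_params(n);d=q(p["orientation"]).apply(np.linalg.solve(p["intrinsics"],[*uv,1]))
    return (p["xyz"]+d*(z-p["xyz"][2])/d[2])
def proj(n,P):
    p=cams.camera_params(n);c=q(p["orientation"]).inv().apply(np.asarray(P)-p["xyz"]);c=c@p["intrinsics"].T
    return c[...,:2]/c[...,2:]
def tool():
    s=manip.state();return np.array(s["tool_pos"]),q(s["tool_rot"]),s
E
python3 - <<'E'
from h import *
from scipy.optimize import least_squares
T=lambda u:(u[0]/4.2+240-.4,u[1]/4.2+140-.4)
S=lambda u:(u[0]/4+225-.4,u[1]/4+165-.4)
L=[(T((55,305)),.01,(42.5,215)),(T((82,428)),.01,(-42.5,215)),(T((712,120)),.01,(42.5,-245)),(T((748,235)),.01,(-42.5,-245)),
(T((333,288)),.027,(0,30)),(T((186,330)),.027,(0,130)),(T((464,385)),.056,(-85,-32))]
W=np.array([ray("top",u,z)[:2] for u,z,_ in L]);M=np.array([m for *_,m in L])/1e3
rot=lambda a:np.array([[np.cos(a),-np.sin(a)],[np.sin(a),np.cos(a)]])
f=lambda p:(M@rot(p[2]).T+p[:2]-W).ravel()
r=least_squares(f,[.5,0,0],loss="soft_l1",f_scale=.002);p=r.x;print(p,(f(p).reshape(-1,2)*1e3).round(1))
np.save("track.npy",p)
# side check
SL=[(S((188,153)),.01),(S((482,565)),.01),(S((638,518)),.01)]
tr=lambda w:(rot(p[2]).T@(w[:2]-p[:2])*1e3).round(1)
for u,z in SL: print("side corner",tr(ray("side",u,z)))
print("plate",tr(ray("top",T((602,157)),.085)),tr(ray("top",T((630,250)),.085)))
print("post",tr(ray("top",T((608,358)),.094)),"side",tr(ray("side",S((268,290)),.094)))
print("pivot side",tr(ray("side",S((237,265)),.056)))
for n,u in (("botl",(265,270)),):print(n,tr(ray("top",u,.1)))
print("bottle side",tr(ray("side",S((68,195)),0)))
for u in ((396,50),(458,47)):print("vial",tr(ray("top",T(u),.047)))
for u in ((305,250),(335,246),(338,261),(306,265)):print("card",tr(ray("top",u,.003)))
E
```

```text
[0.57502003 0.0487378  0.24925107] [[-0.1  4.1]
 [-0.6  0.3]
 [ 3.  -0.8]
 [-1.5 -2.3]
 [ 0.3 -0.2]
 [ 0.2  0.1]
 [-0.2  0.2]]
side corner [-45.7 203.2]
side corner [ -43.6 -252.1]
side corner [  37.4 -249.7]
plate [  26.5 -152.7] [ -33.9 -152.2]
post [ -93.9 -118.5] side [ -97.8 -123.9]
pivot side [-85.  -31.4]
botl [-120.4  203.6]
bottle side [-130.8  193.1]
vial [136.1 -51.7]
vial [126.7 -91. ]
card [-99.1  99. ]
card [-111.3   16.1]
card [-153.    19.6]
card [-139.4  107.4]
```

Geometry fits to about 2 mm. The carrier's push face is at track y of about -153, so it starts near slide 0.07, and the latch is at about -0.1 rad. I'll turn the tool +1.065 rad about z so that tool x is track +y and tool y is track +x, and shut the fingers.

```bash
cat >> h.py <<'E'
def tr(w,p=np.load("track.npy")):
    c,s=np.cos(p[2]),np.sin(p[2]);return np.array([[c,s],[-s,c]])@(np.asarray(w)[:2]-p[:2])*1e3
def rep():
    t,r,s=tool();p=np.load("track.npy")
    h=np.degrees(np.arctan2(*r.as_matrix()[1::-1,0])-p[2]);f=np.array(s["contact_force"])
    print("t%.2f track"%s["time"],tr(t).round(1),"z%.1f"%(t[2]*1e3),"toolx heading in track %.1f"%h,"F track",tr(f+[*p[:2],0])[:2].round(0)/1e3,"Fz%.1f"%f[2])
E
python3 shift.py '{"offsets": [[0, 0, 0, 0, 0, 0, 0.18], [0, 0, 0, 0, 0, 0, 0.18], [0, 0, 0, 0, 0, 0, 0.18], [0, 0, 0, 0, 0, 0, 0.18], [0, 0, 0, 0, 0, 0, 0.18]]}'
python3 shift.py '{"offsets": [[0, 0, 0, 0, 0, 0, 0.165], [0, 0, 0, 0, 0, 0, 0]]}'
python3 -c "from h import *;rep();print(manip.state()['joint_pos'])"
```

```text
time: 0.72
tool_pos: [0.1586, 0.6041, 0.2306]
tool_rot: [0.0, 0.549, 0.836, -0.001]
contact_force: [-0.0, -0.5, -0.4]
gripper_width: -0.001
grasp_force: 0.0
time: 0.98
tool_pos: [0.1586, 0.6042, 0.2307]
tool_rot: [0.0, 0.613, 0.79, -0.0]
contact_force: [0.0, 0.2, 0.5]
gripper_width: -0.002
grasp_force: 0.0
t0.97 track [-266.5  641. ] z230.7 toolx heading in track 90.1 F track [0.043 0.161] Fz0.5
[ 1.19496994e+00  5.29993927e-02  1.61361197e+00 -2.77397973e-05
  1.47597225e+00  9.44057061e-01]
```

```bash
python3 shift.py '{"offsets": [[0, -0.055, 0.0175, 0, 0, 0, 0], [0, -0.055, 0.0175, 0, 0, 0, 0], [0, -0.055, 0.0175, 0, 0, 0, 0], [0, -0.055, 0.0175, 0, 0, 0, 0], [0, -0.055, 0.0175, 0, 0, 0, 0]]}' >/dev/null
python3 shift.py '{"offsets": [[0, -0.055, 0.0175, 0, 0, 0, 0], [0, -0.055, 0.0175, 0, 0, 0, 0], [0, -0.055, 0.0175, 0, 0, 0, 0], [0, -0.055, 0.0175, 0, 0, 0, 0], [0, -0.055, 0.0175, 0, 0, 0, 0]]}' >/dev/null
python3 shift.py '{"offsets": [[0, -0.055, 0.0175, 0, 0, 0, 0], [0, -0.055, 0.0175, 0, 0, 0, 0], [0, -0.055, 0.0175, 0, 0, 0, 0], [0, -0.055, 0.0175, 0, 0, 0, 0], [0, -0.055, 0.0175, 0, 0, 0, 0]]}' 
python3 shift.py '{"offsets": [[0, 0, 0, 0, 0, 0, 0], [0, 0, 0, 0, 0, 0, 0]]}' >/dev/null
python3 -c "from h import *;rep();print(manip.state()['joint_pos'])"
```

```text
time: 2.85
tool_pos: [0.6171, -0.1321, 0.231]
tool_rot: [-0.0, 0.613, 0.79, 0.0]
contact_force: [-0.0, 0.4, 0.8]
gripper_width: 0.001
grasp_force: 0.0
t3.10 track [  -4.3 -183.5] z230.7 toolx heading in track 90.1 F track [-0.73  -0.544] Fz-0.4
[-3.26532295e-01  6.49323607e-02  1.60115796e+00  3.42959857e-04
  1.47687801e+00 -5.76919645e-01]
```

```bash
python3 shift.py '{"offsets": [[0, -0.005, 0.004, 0.05, 0, 0, 0], [0, 0, 0, 0.05, 0, 0, 0], [0, 0, 0, 0.05, 0, 0, 0], [0, 0, 0, 0.018, 0, 0, 0], [0, 0, 0, 0, 0, 0, 0]]}' >/dev/null
python3 - <<'E'
from h import *;rep()
import cv2
a=cams.grab_frame("side")[140:320,220:420,::-1]
b=cams.grab_frame("top")[140:260,240:440,::-1]
cv2.imwrite("pics/s1.png",np.vstack([cv2.resize(a,None,fx=2,fy=2),cv2.resize(b,None,fx=2,fy=2)]) )
E
```

```text
t3.73 track [  -0.5 -187.6] z62.8 toolx heading in track 90.1 F track [-0.056  0.505] Fz0.3
```

View pics/s1.png

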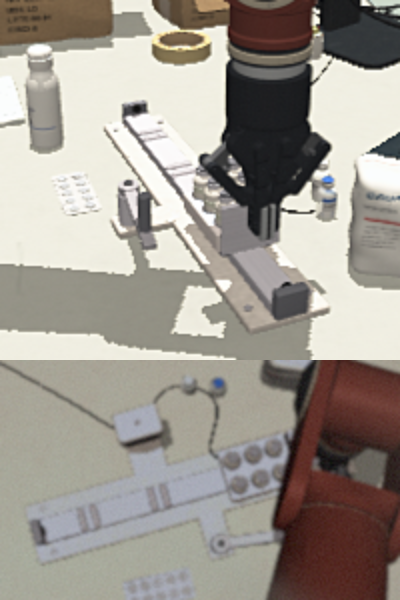

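The shut fingers stand behind the plate, centred and clear of everything. I'll advance to contact.

```bash
python3 shift.py '{"offsets": [[0, 0.01, 0, 0, 0, 0, 0], [0, 0.003, 0, 0, 0, 0, 0], [0, 0, 0, 0, 0, 0, 0]]}' >/dev/null;python3 -c "from h import *;rep()"
for i in 1 2 ; do python3 shift.py '{"offsets": [[0, 0.004, 0, 0, 0, 0, 0], [0, 0.0, 0, 0, 0, 0, 0]]}' >/dev/null;python3 -c "from h import *;rep()";done
python3 shift.py '{"offsets": [[0, 0.004, 0, 0, 0, 0, 0], [0, 0.004, 0, 0, 0, 0, 0], [0, 0.004, 0, 0, 0, 0, 0]]}' >/dev/null;python3 -c "from h import *;rep()"
```

```text
t4.20 track [   0.3 -175.6] z64.1 toolx heading in track 90.0 F track [-0.014  1.493] Fz-0.3
t4.45 track [-1.000e-01 -1.716e+02] z63.3 toolx heading in track 90.0 F track [-0.059  0.072] Fz0.5
t4.70 track [-1.000e-01 -1.675e+02] z63.2 toolx heading in track 90.0 F track [-0.276  0.268] Fz-1.2
t5.08 track [-1.000e-01 -1.555e+02] z63.3 toolx heading in track 90.0 F track [-0.435 -1.2  ] Fz0.8
```

```bash
for i in 1 2 3; do python3 shift.py '{"offsets": [[0, 0.006, 0, 0, 0, 0, 0], [0, 0.006, 0, 0, 0, 0, 0], [0, 0.006, 0, 0, 0, 0, 0], [0, 0.006, 0, 0, 0, 0, 0], [0, 0.004, 0, 0, 0, 0, 0]]}' >/dev/null;python3 -c "from h import *;rep()";done
python3 - <<'E'
from h import *
import cv2
b=cams.grab_frame("top")[140:260,240:440,::-1]
a=cams.grab_frame("side")[140:320,220:420,::-1]
cv2.imwrite("pics/s2.png",np.vstack([cv2.resize(a,None,fx=2,fy=2),cv2.resize(b,None,fx=2,fy=2)]) )
E
```

```text
t5.70 track [-1.000e-01 -1.273e+02] z63.3 toolx heading in track 90.0 F track [-1.412 -0.883] Fz0.2
t6.33 track [ -0.  -99.3] z63.3 toolx heading in track 90.0 F track [-0.383 -0.181] Fz-0.2
t6.95 track [  0.  -71.3] z63.3 toolx heading in track 90.0 F track [-0.183 -0.823] Fz0.2
```

View pics/s2.png

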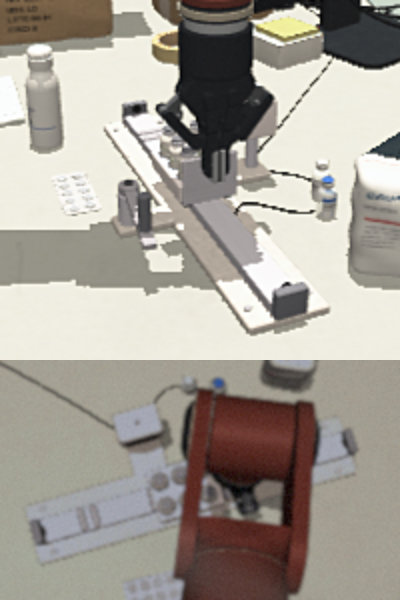

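The carrier is moving with the fingers, its front edge now over the first ribs. Now fine steps, watching the force.

```bash
for i in 1 2 3 4; do python3 shift.py '{"offsets": [[0, 0.002, 0, 0, 0, 0, 0], [0, 0.002, 0, 0, 0, 0, 0], [0, 0, 0, 0, 0, 0, 0]]}' >/dev/null;python3 -c "from h import *;rep()";done
for i in 1 2 3 4 ; do python3 shift.py '{"offsets": [[0, 0.0015, 0, 0, 0, 0, 0], [0, 0, 0, 0, 0, 0, 0]]}' >/dev/null;python3 -c "from h import *;rep()";done
```

```text
t7.42 track [  0.1 -67.7] z63.4 toolx heading in track 90.0 F track [-0.454 -0.029] Fz0.9
t7.80 track [  0.  -63.6] z63.4 toolx heading in track 90.0 F track [ 0.387 -0.016] Fz0.1
t8.18 track [ -0.  -59.5] z63.3 toolx heading in track 90.0 F track [ 0.281 -0.385] Fz0.1
t8.55 track [ -0.1 -55.5] z63.2 toolx heading in track 90.0 F track [-0.661 -0.052] Fz0.2
t8.80 track [ -0.1 -54.1] z63.2 toolx heading in track 90.0 F track [-0.803 -0.618] Fz0.3
t9.05 track [ -0.1 -52.6] z63.2 toolx heading in track 90.0 F track [-0.593 -0.083] Fz0.4
t9.30 track [ -0.1 -51.1] z63.2 toolx heading in track 90.0 F track [ 0.183 -0.22 ] Fz-1.0
t9.55 track [ -0.1 -50. ] z63.3 toolx heading in track 90.0 F track [-0.555 -1.778] Fz-0.6
```

```bash
for i in 1 2 3 4 5 ; do python3 shift.py '{"offsets": [[0, 0.0015, 0, 0, 0, 0, 0], [0, 0, 0, 0, 0, 0, 0]]}' >/dev/null;python3 -c "from h import *;rep()";done
```

```text
t9.80 track [ -0.  -49.5] z63.4 toolx heading in track 90.0 F track [-0.649 -5.518] Fz-0.9
t10.05 track [ -0.  -49.2] z63.4 toolx heading in track 90.0 F track [ -1.282 -10.056] Fz-2.6
t10.30 track [ -0.1 -47.4] z63.4 toolx heading in track 90.0 F track [-0.809 -6.409] Fz-1.3
t10.55 track [ -0.1 -44.6] z63.3 toolx heading in track 90.0 F track [-0.069 -4.766] Fz-1.5
t10.80 track [ -0.1 -42.1] z63.3 toolx heading in track 90.0 F track [-0.206 -1.458] Fz-0.6
```

```bash
for i in 1 2 3 4 ; do python3 shift.py '{"offsets": [[0, 0.0015, 0, 0, 0, 0, 0], [0, 0, 0, 0, 0, 0, 0]]}' >/dev/null;python3 -c "from h import *;rep()";done
python3 - <<'E'
from h import *
import cv2
b=cams.grab_frame("top")[160:240,250:350,::-1]
cv2.imwrite("pics/s3.png",cv2.resize(b,None,fx=5,fy=5,interpolation=2))
E
```

```text
t11.05 track [  0.1 -40.1] z63.3 toolx heading in track 90.0 F track [-0.975 -0.606] Fz0.3
t11.30 track [  0.1 -38.7] z63.3 toolx heading in track 90.0 F track [-0.694  0.444] Fz-0.7
t11.55 track [  0.1 -37.5] z63.3 toolx heading in track 90.0 F track [ 0.119 -0.299] Fz0.1
t11.80 track [  0.  -36.1] z63.3 toolx heading in track 90.0 F track [0.33  0.446] Fz1.2
```

View pics/s3.png

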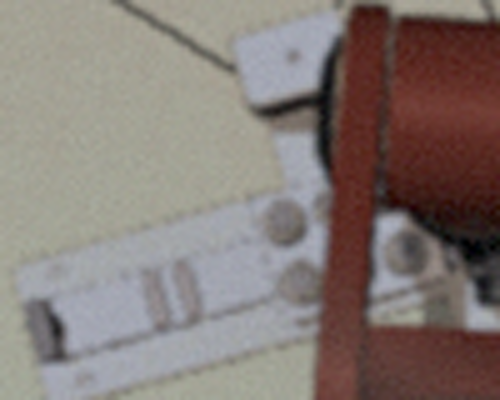

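```bash
python3 - <<'E'
from h import *
for u in ((485,210),(500,262)): print(tr(ray("top",(u[0]/4.2+239.6,u[1]/4.2+139.6),.086)).round(1))
for u in ((284,222),(300,282)): print(tr(ray("top",(u[0]/5+249.6,u[1]/5+159.6),.086)).round(1))
E
for i in 1 2 ; do python3 shift.py '{"offsets": [[0, 0.001, 0, 0, 0, 0, 0], [0, 0, 0, 0, 0, 0, 0]]}' >/dev/null;python3 -c "from h import *;rep()";done
```

```text
[ 14.6 -73.5]
[-19.  -73.2]
[13.4 58.5]
[-18.9  58.9]
t12.10 track [  0.  -35.3] z63.3 toolx heading in track 90.0 F track [-0.137 -0.363] Fz-0.8
t12.35 track [  0.  -34.3] z63.3 toolx heading in track 90.0 F track [ 0.747 -0.187] Fz0.3
```

```bash
for i in 1 2 3; do python3 shift.py '{"offsets": [[0, 0.0007, 0, 0, 0, 0, 0], [0, 0, 0, 0, 0, 0, 0]]}' >/dev/null;python3 -c "from h import *;rep()";done
```

```text
t12.60 track [ -0.  -33.6] z63.3 toolx heading in track 90.0 F track [-0.743 -1.023] Fz0.4
t12.85 track [ -0.  -32.8] z63.3 toolx heading in track 90.0 F track [ 0.189 -1.233] Fz-0.7
t13.10 track [  0.  -32.2] z63.3 toolx heading in track 90.0 F track [-1.016 -1.126] Fz0.0
```

The force rose over the rib to about 10 N, dropped 9 mm short, and contact came back at only 1 N friction at the expected place. The vial row moved 132 mm, so the carrier is seated. I'll back off and go to the latch post with the tool turned 45°.

```bash
python3 shift.py '{"offsets": [[0, -0.02, 0, 0, 0, 0, 0], [0, 0, 0, -0.05, 0, 0, 0], [0, 0, 0, -0.05, 0, 0, 0], [0, 0, 0, 0, 0, 0, 0.18], [0, 0, 0, 0, 0, 0, 0.18]]}' >/dev/null
python3 shift.py '{"offsets": [[0, 0, 0, 0, 0, 0, 0.18], [0, 0, 0, 0, 0, 0, 0.18], [0, 0, 0, 0, 0, 0, 0.065], [0, -0.05, -0.006, 0, 0, 0, 0], [0, -0.05, -0.006, 0, 0, 0, 0]]}' >/dev/null
python3 shift.py '{"offsets": [[0, -0.05, -0.006, 0, 0, 0, 0], [0, -0.01, 0, 0, 0, 0, 0], [0, 0, 0, 0, 0, 0, 0], [0, 0, 0, 0, 0, 0, 0]]}' >/dev/null
python3 - <<'E'
from h import *
rep()
import cv2
b=cams.grab_frame("top")[140:260,240:440,::-1]
a=cams.grab_frame("side")[140:320,220:420,::-1]
cv2.imwrite("pics/s4.png",np.vstack([cv2.resize(a,None,fx=2,fy=2),cv2.resize(b,None,fx=2,fy=2)]) )
E
```

```text
t14.85 track [-125.2 -152.4] z163.4 toolx heading in track 45.0 F track [-0.014  0.213] Fz-0.3
```

View pics/s4.png

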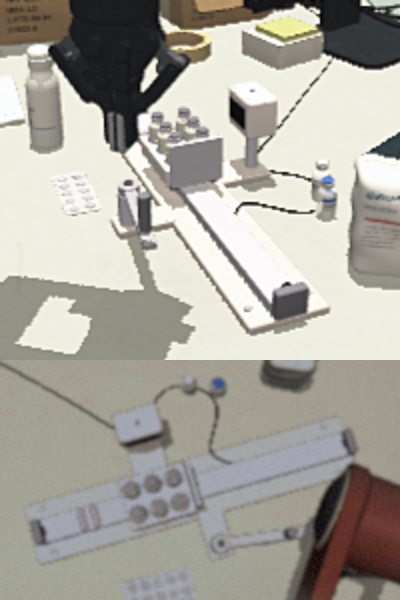

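```bash
python3 shift.py '{"offsets": [[0, 0, 0, 0.05, 0, 0, 0], [0, 0, 0, 0.043, 0, 0, 0], [0, 0.01, 0, 0, 0, 0, 0], [0, 0.01, 0, 0, 0, 0, 0], [0, 0.005, 0, 0, 0, 0, 0]]}' >/dev/null;python3 -c "from h import *;rep()"
python3 shift.py '{"offsets": [[0, 0.006, 0.006, 0, 0, 0, 0], [0, 0.0065, 0.007, 0, 0, 0, 0], [0, 0.0075, 0.005, 0, 0, 0, 0], [0, 0.0075, 0.005, 0, 0, 0, 0], [0, 0, 0, 0, 0, 0, 0]]}' >/dev/null;python3 -c "from h import *;rep()"
python3 shift.py '{"offsets": [[0, 0.008, 0.0035, 0, 0, 0, 0], [0, 0.0085, 0.0035, 0, 0, 0, 0], [0, 0.0088, 0.0018, 0, 0, 0, 0], [0, 0.0088, 0.0018, 0, 0, 0, 0], [0, 0, 0, 0, 0, 0, 0]]}' >/dev/null
python3 - <<'E'
from h import *
rep()
import cv2
b=cams.grab_frame("top")[140:260,240:440,::-1]
a=cams.grab_frame("side")[140:320,220:420,::-1]
cv2.imwrite("pics/s5.png",np.vstack([cv2.resize(a,None,fx=2,fy=2),cv2.resize(b,None,fx=2,fy=2)]) )
E
```

```text
t15.57 track [-106.2 -137. ] z73.0 toolx heading in track 45.1 F track [ -3.044 -12.386] Fz-2.8
t16.20 track [ -71.5 -131.2] z71.0 toolx heading in track 45.1 F track [-0.012 -0.379] Fz1.4
t16.82 track [ -40.4 -114.4] z70.2 toolx heading in track 45.1 F track [-0.378  0.114] Fz-0.1
```

View pics/s5.png

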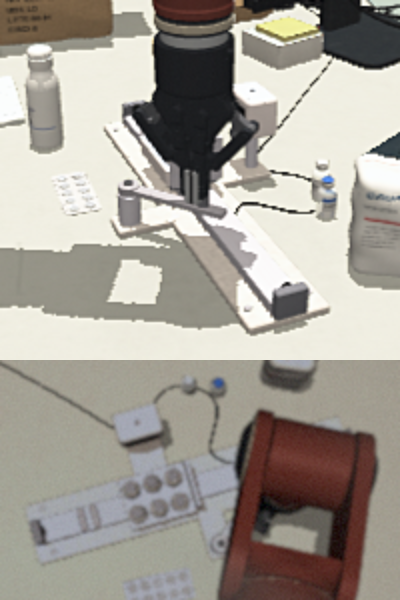

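The latch is following the fingers, and the arm now points across the rail. I'll finish the arc.

```bash
python3 shift.py '{"offsets": [[0, 0.009, 0, 0, 0, 0, 0], [0, 0.009, 0, 0, 0, 0, 0], [0, 0.0088, -0.0018, 0, 0, 0, 0], [0, 0.0088, -0.0018, 0, 0, 0, 0], [0, 0, 0, 0, 0, 0, 0]]}' >/dev/null;python3 -c "from h import *;rep()"
python3 shift.py '{"offsets": [[0, 0.008, -0.0035, 0, 0, 0, 0], [0, 0.0085, -0.0035, 0, 0, 0, 0], [0, 0.0075, -0.005, 0, 0, 0, 0], [0, 0.003, -0.002, 0, 0, 0, 0], [0, 0, 0, 0, 0, 0, 0]]}' >/dev/null;python3 -c "from h import *;rep()"
python3 shift.py '{"offsets": [[0, 0.003, -0.002, 0, 0, 0, 0], [0, 0, 0, 0, 0, 0, 0]]}' >/dev/null;python3 -c "from h import *;rep()"
```

```text
t17.55 track [-17.9 -86.6] z70.3 toolx heading in track 45.1 F track [-0.218  0.616] Fz-1.0
t18.18 track [ -9.1 -57.9] z70.2 toolx heading in track 45.0 F track [-0.404 -0.261] Fz0.4
t18.43 track [ -8.3 -54.8] z70.3 toolx heading in track 45.0 F track [0.893 0.498] Fz0.3
```

```bash
for i in 1 2 3 4 5; do python3 shift.py '{"offsets": [[0, 0.0015, -0.0014, 0, 0, 0, 0], [0, 0, 0, 0, 0, 0, 0]]}' >/dev/null;python3 -c "from h import *;rep()";done
```

```text
t18.68 track [ -8.3 -52.8] z70.3 toolx heading in track 45.0 F track [-0.288  0.216] Fz-0.0
t18.93 track [ -8.2 -50.6] z70.3 toolx heading in track 45.0 F track [-0.197 -0.308] Fz-0.4
t19.18 track [ -8.1 -48.5] z70.3 toolx heading in track 45.0 F track [-0.419 -0.197] Fz0.5
t19.43 track [ -8.1 -46.5] z70.3 toolx heading in track 45.0 F track [-0.979  0.616] Fz-0.3
t19.68 track [ -8.1 -45.3] z70.3 toolx heading in track 45.0 F track [-0.351 -2.773] Fz0.7
```

```bash
python3 shift.py '{"offsets": [[0, 0.001, -0.001, 0, 0, 0, 0], [0, 0, 0, 0, 0, 0, 0]]}' >/dev/null;python3 -c "from h import *;rep()"
python3 shift.py '{"offsets": [[0, 0, 0, 0, 0, 0, 0], [0, 0, 0, 0, 0, 0, 0]]}' >/dev/null;python3 -c "from h import *;rep()"
```

```text
t19.93 track [ -8.2 -44.9] z70.4 toolx heading in track 45.0 F track [-0.967 -8.782] Fz-0.5
t20.18 track [ -8.2 -45. ] z70.4 toolx heading in track 45.0 F track [-1.626 -7.158] Fz-0.7
```

Hard on the stop. I'll back off along track -y, lift, retreat and check.

```bash
python3 shift.py '{"offsets": [[0, -0.005, 0, 0, 0, 0, 0], [0, -0.02, 0.005, 0, 0, 0, 0], [0, 0, 0, -0.05, 0, 0, 0], [0, 0, 0, -0.05, 0, 0, 0], [0, -0.06, 0, -0.01, 0, 0, 0]]}' >/dev/null
python3 shift.py '{"offsets": [[0, -0.06, 0, 0, 0, 0, 0], [0, -0.06, 0, 0, 0, 0, 0], [0, 0, 0, 0, 0, 0, 0]]}' >/dev/null
python3 - <<'E'
from h import *
rep()
import cv2
b=cams.grab_frame("top")[140:260,240:440,::-1]
a=cams.grab_frame("side")[140:320,220:420,::-1]
cv2.imwrite("pics/s6.png",np.vstack([cv2.resize(a,None,fx=2,fy=2),cv2.resize(b,None,fx=2,fy=2)]) )
E
```

```text
t21.18 track [-152.3 -194.4] z180.3 toolx heading in track 44.7 F track [ 0.726 -0.355] Fz-0.7
```

View pics/s6.png

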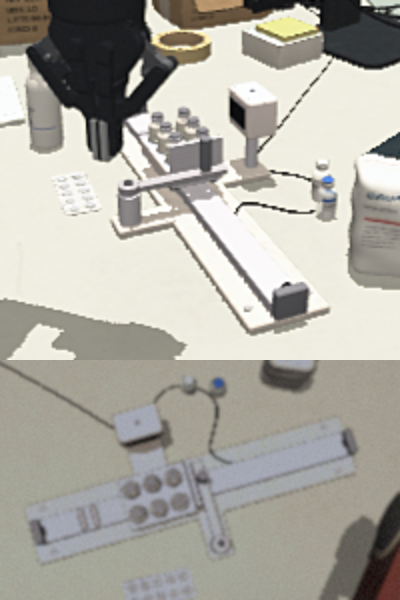

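The latch lies fully across the rail just behind the push plate. The carrier is unchanged beside the reader, with the vial tops at the same pixels as before, and the bottle, card and loose vials have not moved.

```bash
python3 -c "from plant import manip, cams, job_done;print(job_done())"
```

```text
the job is handed in; nothing more can be done
None
```

The job is handed in at about 21 s: the carrier is seated in the reading-station detent, the latch arm is swung against its stop behind it, and the bottle, vials and card look unmoved in the last pictures.

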